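# Zero the offset dial and clamp the slicing guide's stop at its mark

## Task

Set up the slicing guide: first turn its small offset dial until the pointer reads zero. Then, with the cam lever still open, draw the spring-loaded sliding stop leg along the rail until its index tab lines up with the dark steel marker, and only then, with the leg held steady at that mark, squeeze the cam lever fully shut against the grip plate. Finish while still holding: keep the leg at the mark with the lever and the plate gripped between the fingers, do not let go, and leave the other things on the worktop alone.

Things in the scene. Friction and masses are not known exactly. Their poses are not given: they have to be found in the camera images.
- guide: The slicing guide, fixed to the worktop: a light wooden bed 150 (x) x 380 (y) x 20 mm with a low aluminium rail along its y axis. Origin under the middle of the rail line, z up; its x axis points away from the robot at yaw 0, its y axis runs along the rail (to the left). The bed reaches from x -100 to +50 mm. Its place and yaw vary.
- offset_dial (a joint): Angle of the dial's pointer, rad, positive anticlockwise seen from above; 0 = the pointer (white line on the bar knob) points along the guide's +x at the black zero post behind the dial. Turns -1.6 to 1.6 and stays where it is left (needs about 0.05 N m).
- dial_grip (a point): On the dial's vertical axis, mid bar grip, 58 mm above the worktop, at the guide's right end (guide x 0, y -140 mm). Its x axis turns with the dial, along the bar to the pointer end. Black bar 38 long, 12 wide, 24 mm high (46 to 68 mm above the worktop), on a disc of 20 mm radius (top 44 mm), over a fixed housing of 32 mm radius (top 36 mm).
- leg (a joint): Position of the sliding stop leg along the rail, m; 0 = home against the right-hand stop, grows along the guide's +y, to 0.15. A spring pulls it home with 1.2 N at 0 and about 3 N at 0.12 m; the shut cam lever alone does not stop it from sliding back, so it must stay held.
- leg_grip (a point): Point midway between grip plate and shut lever on the leg, 78 mm above the worktop: a good TCP point to squeeze both, fingers closing along the guide's x. Shut, both are 22 mm thick over their outer faces. The leg's dark block below is 44 x 46 mm, top 46 mm above the worktop (14 mm wide neck to 56 mm); a low arm (top 45 mm) reaches from it over the bed towards the robot.
- grip_plate: Aluminium plate fixed on the leg. Origin at the leg's foot (worktop level), axes as the guide's. Upright, 42 mm wide along y, top 95 mm above the worktop, outer face at x +11 mm. At its left end (y +18 to +24 mm) a wing stands out to x +45 mm, away from the robot, 54 to 95 mm above the worktop: a finger beside the plate can push on it to draw the leg left.
- cam_lever (a joint): Cam lever angle, rad: 0 = open, leaning towards the robot (-x); 0.45 = fully shut, upright beside the plate. It stays where left; closing it takes about 3 N at its top.
- lever_pad: Black paddle of the cam lever, 30 mm wide along y, 8 mm thick. Origin on the hinge (7 mm to the robot's side of the leg's middle, 50 mm above the worktop, hinge along the rail); z runs up the paddle, which ends 45 mm from the hinge. Open, its top stands out 30 mm to the robot's side of leg_grip; shut, its outer face is 11 mm out.
- leg_index (a point): Tip of the leg's upright index tab, a 3 mm thin steel tab on the leg's far side in the middle of its width; 30 mm behind the leg's middle, 31 mm above the worktop. It moves with the leg.
- mark (a point): Edge of the dark steel marker's upright blade (3 mm thick, 22 mm high, in the middle of a 16 x 24 x 6 mm foot on the bed behind the rail), 31 mm above the worktop. Axes as the guide's. The leg is at the mark when index and blade agree along y. The marker is fixed in each episode, its place along the rail varies.
- mushroom: Light brown mushroom cap, 64 x 66 x 33 mm, on the left end of the bed; origin under its middle. Leave alone.
- small_weight: Brass scale weight, 25 mm across, 30 mm high, on the bed near its front edge; origin under its middle. Leave alone.
- timer: Round kitchen timer, 68 mm across, 46 mm high, on the worktop to the right. Leave alone.
- candle: Tealight, 38 mm across, 15 mm high, on the worktop to the left. Leave alone.
- spice: Spice jar, 41 mm across, 105 mm high, on the worktop to the left. Leave alone.

How it is judged (in metres and radians):
On the way, in this order (a step that is already met when the one before it is completed fails the run):
1. the offset dial reads zero, within 0.1 rad (value of joint offset_dial between -0.1 and 0.1 rad), for 0.3 s.
2. the leg is held with its index within 5 mm of the marker while the cam lever is still open (below 0.15 rad) (y of leg_index in the frame of mark between -0.005 and 0.005 m and value of joint cam_lever below 0.15 rad), for 0.3 s.
At the end, for the whole second after the job is handed in: Dial within 0.1 rad of zero; leg index within 5 mm of the marker along the rail; cam lever shut (over 0.39 of 0.45 rad); the fingers still press on both lever and grip plate with over 2 N (all of step 1 and y of leg_index in the frame of mark between -0.005 and 0.005 m and value of joint cam_lever above 0.39 rad and contact force between the fingers and lever_pad above 2 N and contact force between the fingers and grip_plate above 2 N); the arm keeps its last pose, push and grip.
It fails at once if the cam lever is shut more than halfway (over 0.25 rad) while the leg is more than 8 mm off the mark (value of joint cam_lever above 0.25 rad and (y of leg_index in the frame of mark above 0.008 m or y of leg_index in the frame of mark below -0.008 m)).
It fails at once if a bystander is moved more than 30 mm (distance of any of mushroom, small_weight, timer, candle, spice from where it was at the start of the episode above 0.03 m).
It also fails if it takes over 54 s, if anything falls off the work surface, if the arm or the gripper's body presses on something with over 40 N, if the wrist force passes 120 N, or if a joint passes its speed limit or range.

## Robot

A 6-joint arm with a two-finger parallel gripper is mounted at the origin on a cart in front of the work surface, level with it; the furniture and walls round the work are solid. World frame = base frame: x ahead of the robot, y to its left, z up, the work surface at z = 0. Lengths are in m, angles in degrees, forces in N, time in s.
With the tool pointing down it reaches from about 0.4 to 0.825 m from the base axis. Payload 7 kg.
Tool frame: the origin (TCP) lies between the finger pads, 19 mm behind the fingertips; this is the grasp point; z points along the fingers, y is the line along which they close (so a half turn about z gives the same grasp; the last joint's range is limited). The gripper opens to 88 mm and grips with 3 to 60 N. Pads are 19 mm wide; open, the fingers measure 130 mm over their backs; the gripper's body (78 mm by 193 mm) begins 47 mm behind the grasp point.
Start: joints at [85.949, 20.546, 0.682, 0, -70.136, -16.507], TCP at [0.237, 0.632, 0.245] pointing down, gripper open.
Joint ranges: [-176.03, 176.03], [-82.01, 121.73], [-58.28, 71.71], [-173.87, 95.51], [-174.79, -0.11], [-173.66, 173.66]. Speed limits (degrees/s): [136.94, 136.94, 172.46, 180, 180, 180].

## Interface

Orientations are given as [roll, pitch, yaw] about the fixed x, y, z axes, in that order (R = Rz(yaw) Ry(pitch) Rx(roll)).
In Python, from workcell import robot gives the robot as it stands.
- The arm moves only by the shell command python3 -m handwheel 'ROWS' [FORCE]. ROWS is JSON, a list of rows, each an object of numbers: "fingers": the opening, from -1 (shut) to 1 (fully open); "dx", "dy", "dz": the shift along the tool's x, y, z in units of 60 mm (1.0 is 60 mm); "twist": the turn about the tool's z in units of 8 degrees (1.0 is 8 degrees). In form: [{"fingers": .., "dx": .., "dy": .., "dz": .., "twist": ..}, ...]. A call has 1 to 5 rows; each row shifts and turns the commanded pose from where the row before left it, along the tool's axes as they then stand; what a row does not reach is not made up. A row lasts 1/8 s, in which the tool goes at most 62.5 mm and 10.7 degrees, less where a joint would pass 70% of its speed; a pose out of reach is approached as far as the arm can. A call is refused whole if a number of a shift passes 1 or a number of a turn 1, either way. A call with a gripper value outside its range is refused whole. The fingers move at their own pace and stop on an object; FORCE is the grip in N (left out, the last holds). Time passes only in rows, so rows that do not move let the fingers close. It gives the time, the measured TCP pose, the force, the opening and the grip force at its end, in the units of the state.
- robot.observe(): the state, without advancing time (a new reading comes with each control period).
- robot.get_image(name): name is "scene" or "top" or "wrist"; returns the picture (480x640x3 uint8, red, green, blue); there is no depth.
- robot.camera_model(name): a dict with "fx", "fy", "cx", "cy" (pixels), "rvec" (rotation vector, rad) and "tvec" (3), from world to camera coordinates, as OpenCV has them; the wrist camera has in their place "mount" (4x4, takes a point from camera to tool coordinates, whose origin is the TCP and whose axes are the flange's). Camera axes: x right, y down, z forward; pixel columns grow to the right and rows downward; lengths in m; the calibration is good to about 2 mm. A picture is of the moment at which its call begins: read the wrist's pose just before it. camera_model takes no time and is no camera call.
- robot.sign_off(): hands the job in; it is judged then, once.
Trained networks look in the newest picture that a camera, given by its name, has taken for a name from the list of things; names that differ only in an ending like _2 or _b are one class to them, and where a whole thing is asked for, a point or a joint stands for the part that bears it (a point fixed in the world has none). Each returns a list of dicts, best first, with "confidence" (0 to 1); they miss things now and then, are a little off and sometimes report something else, mostly with a low value. They report only what shows in the picture. A call takes as long as a camera call.
- robot.find_in(camera, target): "bbox" ([left, top, width, height] in pixels, round what is visible of it).
The state is a dict: "clock": time; "qpos": joint angles; "qvel": joint speeds; "tau": joint torques, N m; "eef_pos": TCP position; "tool_rot": TCP orientation; "force": force on the tool from outside, world axes, zero at the start; "torque": the same for the moment, N m; "gripper_width": opening from 0.0 (shut) to 1.0 (fully open); "finger_force": force on a finger pad.
Only numpy, scipy, OpenCV 4.12 (cv2) and the standard library are available. Lean on these libraries where they do the work, as an engineer would, in place of code of your own. Each camera call takes 0.05 s, during which the arm holds its last target. There are 200 camera calls.

## Working session

There is one attempt and no reset: what is moved stays moved. The work goes in short steps, Python scripts to look and compute and a shell command to move; the robot and the scene stay as the last step left them, time stands still between calls to the robot, and variables do not carry over. Pictures are saved under pics/ and viewed, at most 10 in all, crops included, and the job is handed in when it is done.

```bash
mkdir -p pics; cat > h.py <<'E'
import numpy as np, cv2
from workcell import robot
from scipy.spatial.transform import Rotation as Rn
def cam(n):
    m=robot.camera_model(n); K=np.array([[m['fx'],0,m['cx']],[0,m['fy'],m['cy']],[0,0,1]])
    if 'mount' in m:
        s=robot.observe(); T=np.eye(4); T[:3,:3]=Rn.from_euler('xyz',s['tool_rot'],degrees=True).as_matrix(); T[:3,3]=s['eef_pos']
        W=np.linalg.inv(T@np.array(m['mount'])); return K,W[:3,:3],W[:3,3]
    return K,cv2.Rodrigues(np.array(m['rvec'],float))[0],np.array(m['tvec'],float).ravel()
def onz(c,u,v,z):
    K,R,t=c; d=R.T@np.linalg.inv(K)@[u,v,1]; o=-R.T@t; return o+d*(z-o[2])/d[2]
def proj(c,p):
    K,R,t=c; q=K@(R@np.array(p,float)+t); return q[:2]/q[2]
def tri(obs):
    A=[];b=[]
    for c,u,v in obs:
        K,R,t=c; d=R.T@np.linalg.inv(K)@[u,v,1]; d/=np.linalg.norm(d); P=np.eye(3)-np.outer(d,d); A.append(P); b.append(P@(-R.T@t))
    return np.linalg.solve(sum(A),sum(b))
def save(n,f):
    im=robot.get_image(n); cv2.imwrite('pics/'+f,im[:,:,::-1]); return im
E
python3 - <<'E'
from h import *
print(robot.observe())
for n in('scene','top'):
    save(n,n+'0.png'); c=cam(n); print(n,'cam at',(-c[1].T@c[2]).round(3),'fx',c[0][0,0])
    for t in('guide','offset_dial','leg','grip_plate','lever_pad','leg_index','mark','mushroom','small_weight','timer','candle','spice'):
        for r in robot.find_in(n,t)[:2]:
            b=r['bbox']; print(t,np.round(b),round(r['confidence'],2),onz(c,b[0]+b[2]/2,b[1]+b[3]/2,.04).round(3))
E
```

```text
{'clock': 0.0, 'qpos': array([ 8.59493636e+01,  2.05892135e+01,  6.33440340e-01, -2.07633761e-02,
       -7.01372648e+01, -1.65070380e+01]), 'qvel': array([ 0.01015417, -0.03083871, -0.04469288, -0.00698033,  0.12729188,
       -0.04949021]), 'tau': array([-7.25881928e-04, -5.82723427e+01,  2.93059802e+01,  6.99738532e+00,
        6.89040593e-03, -1.66713940e-04]), 'eef_pos': array([0.23688169, 0.6315634 , 0.2444432 ]), 'tool_rot': array([ 1.79905250e+02, -7.72322806e-03, -2.05647386e+01]), 'force': array([-0.00357708,  0.11593567, -0.38519252]), 'torque': array([0.06066535, 0.00196903, 0.03256261]), 'finger_force': 0.0, 'gripper_width': 0.9985730920079476}
scene cam at [-0.253 -0.679  0.731] fx 549.226377333337
guide [239. 166.  20.  42.] 0.73 [0.632 0.363 0.04 ]
guide [277. 224. 161. 106.] 0.59 [ 0.51  -0.117  0.04 ]
offset_dial [398. 266.  16.  25.] 0.66 [ 0.578 -0.195  0.04 ]
leg [334. 225.  45.  51.] 0.66 [ 0.586 -0.052  0.04 ]
grip_plate [360. 227.  17.  26.] 0.85 [ 0.644 -0.042  0.04 ]
lever_pad [353. 240.  15.  18.] 0.45 [ 0.599 -0.054  0.04 ]
leg_index [332. 226.  50.  51.] 
[... 693 characters left out ...]
-0.088  0.04 ]
leg [328. 188.  23.  65.] 0.89 [ 0.562 -0.09   0.04 ]
grip_plate [333. 190.  17.  20.] 0.62 [ 0.612 -0.095  0.04 ]
lever_pad [330. 214.  16.  11.] 0.61 [ 0.564 -0.086  0.04 ]
lever_pad [246. 179. 162.  91.] 0.37 [ 0.552 -0.061  0.04 ]
leg_index [325. 188.  28.  68.] 0.7 [ 0.558 -0.089  0.04 ]
mark [384. 215.  16.  15.] 0.69 [ 0.56  -0.215  0.04 ]
mark [298. 187.  12.   8.] 0.48 [ 0.631 -0.005  0.04 ]
mushroom [249. 213.  28.  24.] 0.96 [0.546 0.091 0.04 ]
small_weight [361. 250.   2.   7.] 0.58 [ 0.485 -0.143  0.04 ]
timer [435. 248.  28.  30.] 0.67 [ 0.465 -0.348  0.04 ]
candle [153. 263.  16.  19.] 0.74 [0.431 0.324 0.04 ]
spice [141. 181.  27.  28.] 0.89 [0.615 0.347 0.04 ]
```

```bash
python3 - <<'E'
import cv2,numpy as np
a=cv2.imread('pics/top0.png')[165:285,235:415]; b=cv2.imread('pics/scene0.png')[205:340,265:445]
a=cv2.resize(a,(800,533),interpolation=cv2.INTER_CUBIC)
cv2.imwrite('pics/top0c.png',a); cv2.imwrite('pics/scene0c.png',cv2.resize(b,(800,600),interpolation=cv2.INTER_CUBIC))
E
```

```text
(no output)
```

View pics/top0c.png

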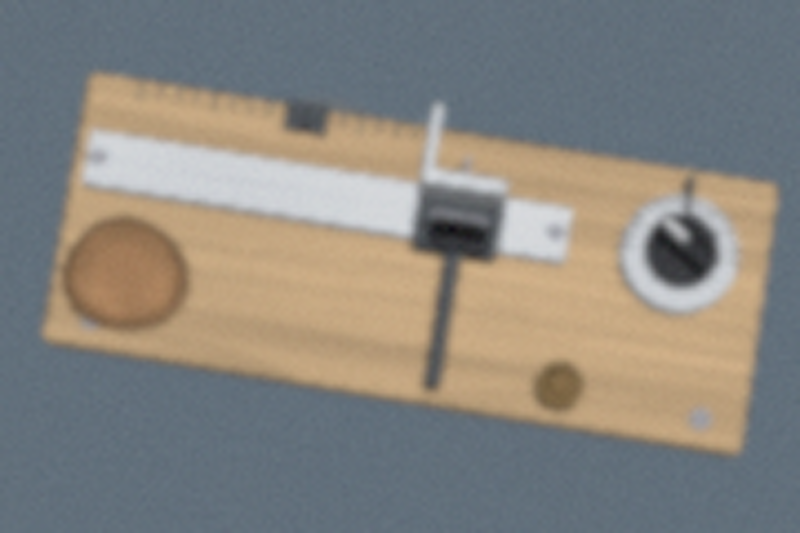

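```bash
python3 - <<'E'
from h import *
c=cam('top'); f=lambda x,y,z:onz(c,235+x/4.444,165+y/4.444,z)
P=[f(*p,.02) for p in((92,73),(777,185),(742,452),(43,338))]
print(np.round(P,3))
lc=[(50,190),(50,-190),(-100,-190),(-100,190)]
A=np.array(lc)/1000;B=np.array(P)[:,:2]
a0,b0=A-A.mean(0),B-B.mean(0)
yaw=np.arctan2((a0[:,0]*b0[:,1]-a0[:,1]*b0[:,0]).sum(),(a0*b0).sum())
R=np.array([[np.cos(yaw),-np.sin(yaw)],[np.sin(yaw),np.cos(yaw)]]);o=B.mean(0)-R@A.mean(0)
print('yaw',np.degrees(yaw),'o',o,'res',(B-(A@R.T+o)).round(4).tolist())
print('dial',o+R@[0,-.14], 'seen',f(681,250,.06))
g=lambda p:R.T@(p[:2]-o)
print('dial axis g',g(f(681,250,.06)),'pointer dir',np.degrees(np.arctan2(*(g(f(668,218,.068))-g(f(681,250,.068)))[::-1])))
print('mark g',g(f(306,117,.026)),'plate/leg',g(f(455,215,.05)), 'wing',g(f(437,140,.095)),'idx',g(f(467,163,.031)))
print('base angle dial',np.degrees(np.arctan2(*(o+R@[0,-.14])[::-1])))
print(robot.camera_model('wrist')['mount'])
E
```

```text
[[ 0.657  0.112  0.02 ]
 [ 0.603 -0.261  0.02 ]
 [ 0.457 -0.241  0.02 ]
 [ 0.512  0.133  0.02 ]]
yaw -8.284102803512779 o [ 0.58199314 -0.067967  ] res [[-0.0014, -0.0012], [-0.0012, 0.0019], [0.0014, 0.0005], [0.0011, -0.0011]]
dial [ 0.56182171 -0.20650622] seen [ 0.55873923 -0.2030804   0.06      ]
dial axis g [-0.00354391 -0.13705406] pointer dir 30.083064470301263
mark g [0.04242846 0.06978057] plate/leg [-0.00249603 -0.01724385] wing [ 0.0257586  -0.00061993] idx [ 0.03053105 -0.01987893]
base angle dial -20.181680825165284
[[ 7.17143983e-04 -9.60602171e-01 -2.77926166e-01  7.51971083e-02]
 [ 9.99999613e-01  5.47165703e-04  6.89158368e-04 -5.91394888e-04]
 [-5.09935359e-04 -2.77926553e-01  9.60602192e-01 -1.39135367e-01]
 [ 0.00000000e+00  0.00000000e+00  0.00000000e+00  1.00000000e+00]]
```

View pics/scene0c.png

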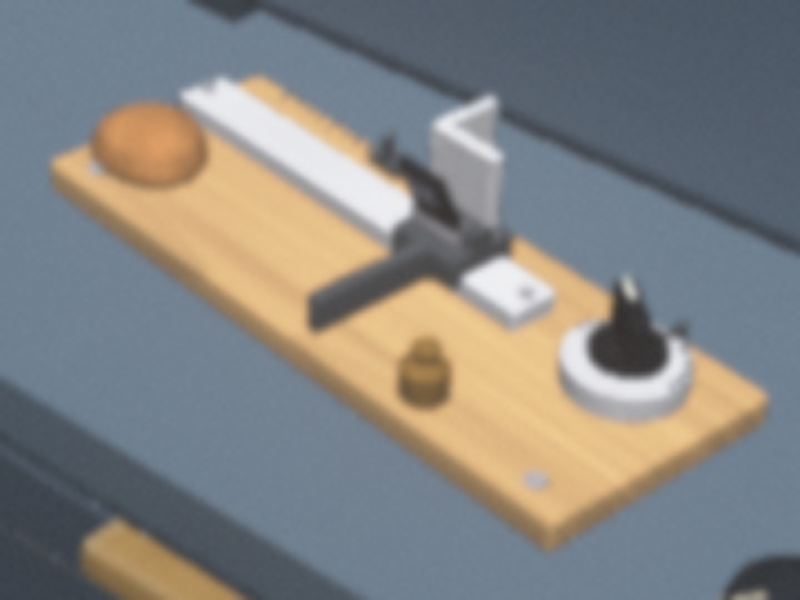

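```bash
python3 -m handwheel '[{"fingers":1,"dx":0.67,"dy":0.72},{"fingers":1,"dx":0.67,"dy":0.72},{"fingers":1,"dx":0.67,"dy":0.72},{"fingers":1,"dx":0.67,"dy":0.72},{"fingers":1,"dx":0.67,"dy":0.72}]'
python3 -m handwheel '[{"fingers":1,"dx":0.67,"dy":0.72},{"fingers":1,"dx":0.67,"dy":0.72},{"fingers":1,"dx":0.67,"dy":0.72},{"fingers":1,"dx":0.67,"dy":0.72},{"fingers":1,"dx":0.67,"dy":0.72}]'
python3 -m handwheel '[{"fingers":1,"dx":0.67,"dy":0.72},{"fingers":1,"dx":0.67,"dy":0.72},{"fingers":1,"dx":0.67,"dy":0.72},{"fingers":1},{"fingers":1}]'
python3 - <<'E'
from h import *
print(robot.observe()['eef_pos'])
im=save('wrist','w0.png'); c=cam('wrist'); print('cam',-c[1].T@c[2])
for t in('offset_dial','leg','grip_plate','lever_pad','mark'):
        for r in robot.find_in('wrist',t)[:1]:
            b=r['bbox']; print(t,np.round(b),round(r['confidence'],2),onz(c,b[0]+b[2]/2,b[1]+b[3]/2,.04).round(3))
E
```

```text
[0.23699472 0.63198165 0.24533637]
cam [0.30765579 0.60613655 0.38449717]$[0]: bad value
$[0]: bad value
$[0]: bad value
```

View pics/w0.png

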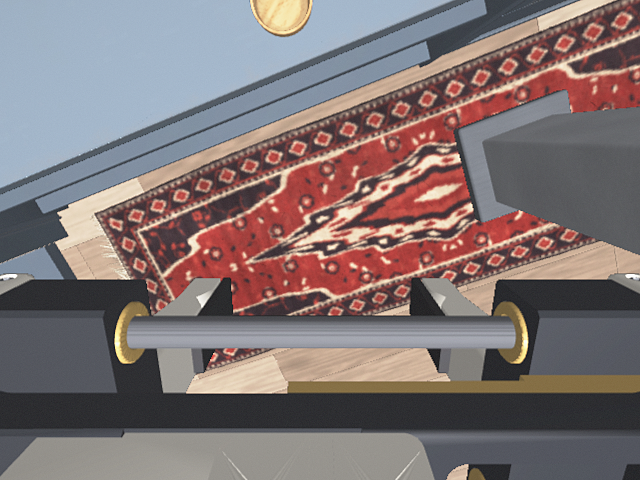

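The rows need all five keys, so nothing moved. The picture shows the rug and the worktop edge, with the fingers at about rows 280–400.

```bash
python3 -m handwheel '[{"fingers":1,"dx":0.67,"dy":0.72,"dz":0,"twist":0},{"fingers":1,"dx":0.67,"dy":0.72,"dz":0,"twist":0},{"fingers":1,"dx":0.67,"dy":0.72,"dz":0,"twist":0},{"fingers":1,"dx":0.67,"dy":0.72,"dz":0,"twist":0},{"fingers":1,"dx":0.67,"dy":0.72,"dz":0,"twist":0}]'
python3 -m handwheel '[{"fingers":1,"dx":0.67,"dy":0.72,"dz":0,"twist":0},{"fingers":1,"dx":0.67,"dy":0.72,"dz":0,"twist":0},{"fingers":1,"dx":0.67,"dy":0.72,"dz":0,"twist":0},{"fingers":1,"dx":0.67,"dy":0.72,"dz":0,"twist":0},{"fingers":1,"dx":0.67,"dy":0.72,"dz":0,"twist":0}]'
python3 -m handwheel '[{"fingers":1,"dx":0.3,"dy":0.72,"dz":0,"twist":0},{"fingers":1,"dx":0.3,"dy":0.72,"dz":0,"twist":0},{"fingers":1,"dx":0,"dy":0,"dz":0,"twist":0}]'
python3 - <<'E'
from h import *
print(robot.observe()['eef_pos'])
im=save('wrist','w1.png'); c=cam('wrist'); print('cam',-c[1].T@c[2])
for t in('offset_dial','leg','grip_plate','lever_pad','mark'):
        for r in robot.find_in('wrist',t)[:1]:
            b=r['bbox']; print(t,np.round(b),round(r['confidence'],2),onz(c,b[0]+b[2]/2,b[1]+b[3]/2,.04).round(3))
E
```

```text
clock: 2.22
eef_pos: [0.3498, 0.3574, 0.2457]
tool_rot: [-180.0, -0.0, -20.5]
force: [1.0, 0.4, -1.1]
gripper_width: 1.002
finger_force: 0.0
clock: 2.85
eef_pos: [0.4623, 0.0846, 0.246]
tool_rot: [-179.9, -0.1, -20.5]
force: [0.8, 0.9, -0.1]
gripper_width: 1.0
finger_force: 0.0
clock: 3.22
eef_pos: [0.4648, -0.0097, 0.2455]
tool_rot: [180.0, -0.0, -20.8]
force: [-0.0, 0.9, 0.1]
gripper_width: 0.998
finger_force: 0.0
[ 0.46481157 -0.00970212  0.24545614]
cam [ 0.53552633 -0.03456278  0.38469012]
offset_dial [462.   8.  63.  53.] 0.76 [ 0.562 -0.207  0.04 ]
leg [317.   0.  72. 173.] 0.71 [ 0.566 -0.077  0.04 ]
grip_plate [320.   0.  65.  64.] 0.86 [ 0.608 -0.091  0.04 ]
lever_pad [342.  69.  43.  33.] 0.79 [ 0.563 -0.086  0.04 ]
mark [238.  33.  23.  23.] 0.9 [ 0.631 -0.003  0.04 ]
```

View pics/w1.png

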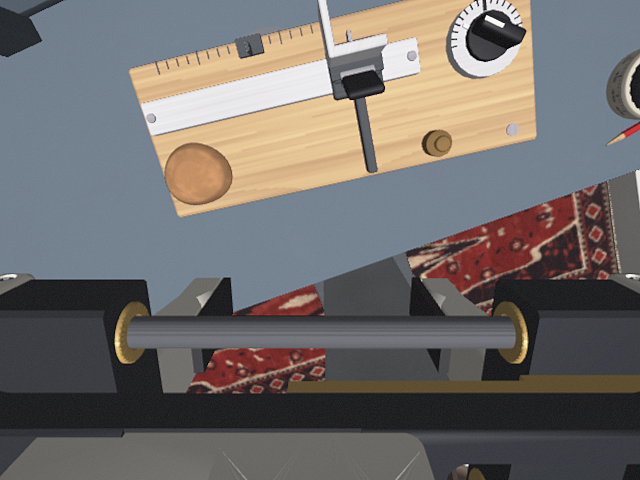

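The wrist view shows the marker at (249,45), index tab at (349,36), lever at (362,85), plate and wing at (345,35), and dial at (490,36).

```bash
python3 -m handwheel '[{"fingers":1,"dx":0.9,"dy":0.4,"dz":0,"twist":0},{"fingers":1,"dx":0.4,"dy":0.7,"dz":0,"twist":0},{"fingers":1,"dx":0,"dy":0,"dz":0,"twist":0}]'
python3 - <<'E'
from h import *
print(robot.observe()['eef_pos'])
im=save('wrist','w2.png'); c=cam('wrist'); print('cam',-c[1].T@c[2])
np.savez('w2.npz',K=c[0],R=c[1],t=c[2])
for t in('offset_dial','leg','grip_plate','lever_pad','mark','leg_index'):
        for r in robot.find_in('wrist',t)[:1]:
            b=r['bbox']; print(t,np.round(b),round(r['confidence'],2),onz(c,b[0]+b[2]/2,b[1]+b[3]/2,.04).round(3))
cv2.imwrite('pics/w2c.png',cv2.resize(im[20:260,180:500,::-1],(800,600),interpolation=cv2.INTER_CUBIC))
E
```

```text
clock: 3.9
eef_pos: [0.5154, -0.0977, 0.2447]
tool_rot: [179.9, 0.1, -20.7]
force: [-0.1, 0.5, -0.2]
gripper_width: 1.002
finger_force: 0.0
[ 0.51543337 -0.09773515  0.24466458]
cam [ 0.58584202 -0.12266713  0.38386767]
offset_dial [386. 106.  50.  44.] 0.85 [ 0.563 -0.205  0.04 ]
leg [236. 109.  78. 142.] 0.94 [ 0.563 -0.066  0.04 ]
grip_plate [239. 109.  64.  51.] 0.66 [ 0.604 -0.08   0.04 ]
lever_pad [271. 162.  33.  38.] 0.69 [ 0.558 -0.078  0.04 ]
mark [175. 118.  25.  24.] 0.89 [ 0.634 -0.008  0.04 ]
leg_index [356. 206.  26.  30.] 0.72 [ 0.492 -0.139  0.04 ]
```

View pics/w2c.png

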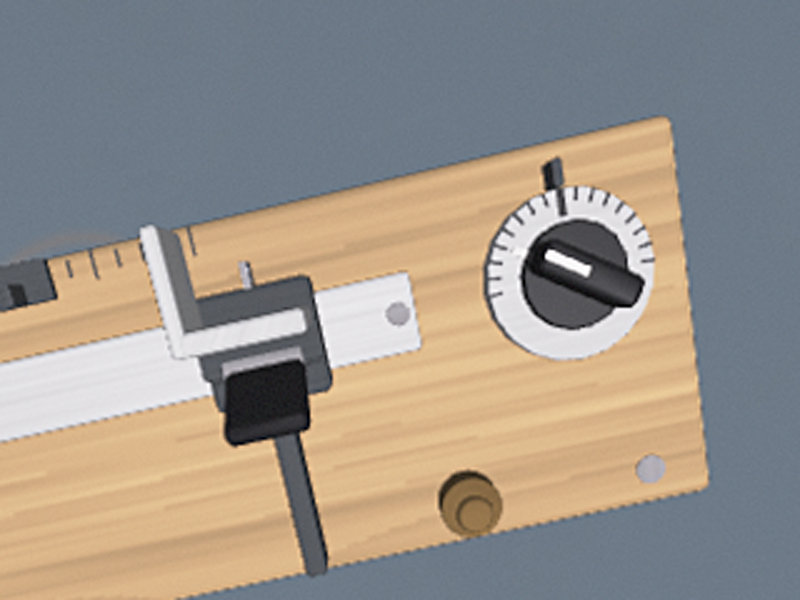

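```bash
cat >> h.py <<'E'
_d=np.load('w2.npz') if __import__('os').path.exists('w2.npz') else None
if _d is not None: W2=(_d['K'],_d['R'],_d['t'])
yaw=np.radians(-8.28)
def setg(o,y):
    global O,RG; O=np.array(o); RG=np.array([[np.cos(y),-np.sin(y)],[np.sin(y),np.cos(y)]])
setg([.582,-.068],yaw)
def g(p): return np.r_[RG.T@(np.array(p)[:2]-O),p[2:]]
def w(x,y,z): return np.r_[O+RG@[x,y],z]
E
python3 - <<'E'
from h import *
f=lambda u,v,z:onz(W2,180+u/2.5,20+v/2.5,z)
print('housing ctr',f(571,273,.036),g(f(571,273,.036)))
print('disc ctr',g(f(575,273,.044)))
for a,b in(((590,272),(545,257)),((643,275),(552,238)),((632,304),(533,262))):
    d=g(f(*b,.066))-g(f(*a,.066)); print('bar dir',np.degrees(np.arctan2(d[1],d[0])), 'len',np.linalg.norm(d[:2]))
print('bar pts',[g(f(*p,.068)).round(4) for p in((552,238),(643,275),(645,290),(533,255))])
print('zero post',g(f(554,165,.03)),g(f(561,210,.036)))
print('bed corners',g(f(668,118,.02)),g(f(707,487,.02)))
print('screws rail',g(f(397,313,.022)))
print('idx tip',g(f(247,265,.031)),g(f(247,285,.022)),'wing end',g(f(150,230,.095)),'corner',g(f(180,350,.095)),'plate right',g(f(305,320,.095)))
print('lever top edge', g(f(228,438,.086)),g(f(308,428,.086)))
print('mark', g(onz(W2,175+12.5,118+12,.026)))
E
python3 - <<'E'
import cv2
im=cv2.imread('pics/w1.png')[0:120,220:380]; cv2.imwrite('pics/w1c.png',cv2.resize(im,(800,600),interpolation=cv2.INTER_CUBIC))
E
```

```text
housing ctr [ 0.56226673 -0.20283743  0.036     ] [-1.09529183e-04 -1.36273708e-01  3.60000000e-02]
disc ctr [-0.00015439 -0.13581834  0.044     ]
bar dir 60.422141948908425 len 0.016632764882293604
bar dir 57.12688461204076 len 0.03450642560305617
bar dir 56.14780148512737 len 0.038078063833382456
bar pts [array([ 0.0136, -0.124 ,  0.068 ]), array([-0.005 , -0.1528,  0.068 ]), array([-0.0101, -0.1529,  0.068 ]), array([ 0.0096, -0.1168,  0.068 ])]
zero post [ 0.03923713 -0.13709347  0.03      ] [ 0.02288105 -0.13589059  0.036     ]
bed corners [ 0.04712253 -0.1841079   0.02      ] [-0.09893225 -0.18383871  0.02      ]
screws rail [-0.00089984 -0.06955062  0.022     ]
idx tip [ 0.02911623 -0.01652238  0.031     ] [ 0.02224944 -0.01372462  0.022     ] wing end [0.0424182 0.0036355 0.095    ] corner [0.00524817 0.00425693 0.095     ] plate right [ 0.00578159 -0.03720549  0.095     ]
lever top edge [-0.02682418 -0.00211268  0.086     ] [-0.02931896 -0.02957497  0.086     ]
mark [0.04473028 0.07183607 0.026     ]
```

View pics/w1c.png

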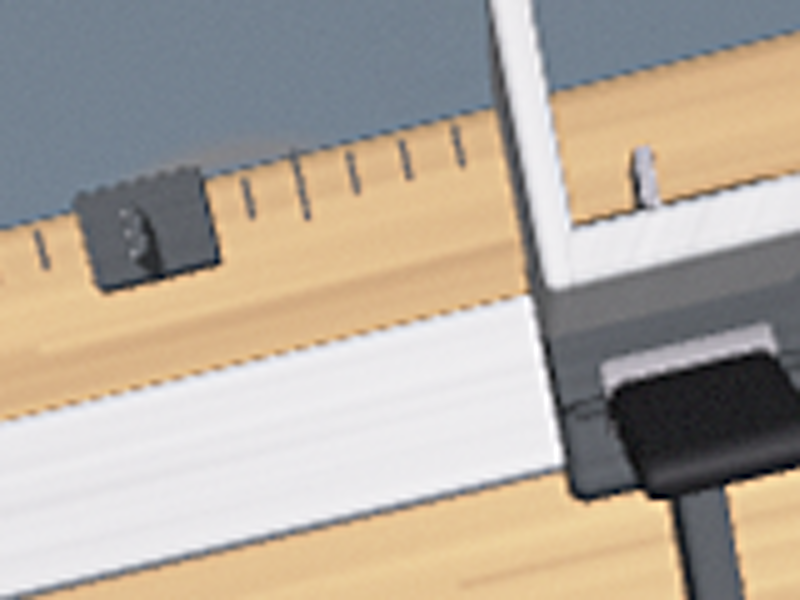

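Marker blade is at (140,230) and index tab at (642,178) in the 5× crop. The dial bar reads about +57° (guide frame), so I'm moving over the dial and turning the fingers to straddle the bar.

```bash
python3 -m handwheel '[{"fingers":1,"dx":0.68,"dy":0.68,"dz":0,"twist":0},{"fingers":1,"dx":0.68,"dy":0.68,"dz":0,"twist":-1},{"fingers":1,"dx":0,"dy":0,"dz":0.3,"twist":-1},{"fingers":1,"dx":0,"dy":0,"dz":0.3,"twist":-1},{"fingers":1,"dx":0,"dy":0,"dz":0.3,"twist":-1}]'
python3 -m handwheel '[{"fingers":1,"dx":0,"dy":0,"dz":0.3,"twist":-1},{"fingers":1,"dx":0,"dy":0,"dz":0.3,"twist":-1},{"fingers":1,"dx":0,"dy":0,"dz":0.3,"twist":-1},{"fingers":1,"dx":0,"dy":0,"dz":0,"twist":-0.7},{"fingers":1,"dx":0,"dy":0,"dz":0,"twist":0}]'
python3 - <<'E'
from h import *
s=robot.observe(); print(s['eef_pos'],s['tool_rot'],s['qpos'].round(1))
im=save('wrist','w3.png'); c=cam('wrist'); np.savez('w3.npz',K=c[0],R=c[1],t=c[2])
m=robot.camera_model('wrist');K=np.array([[m['fx'],0,m['cx']],[0,m['fy'],m['cy']],[0,0,1]])
k1=None
f=lambda u,v,z:onz(W2,180+u/2.5,20+v/2.5,z)
# w1 camera from its logged pose
T=np.eye(4);T[:3,:3]=Rn.from_euler('xyz',[180,0,-20.8],degrees=True).as_matrix();T[:3,3]=[.46481,-.0097,.24546]
Wm=np.linalg.inv(T@np.array(m['mount'])); c1=(K,Wm[:3,:3],Wm[:3,3])
print('dial tri',tri([(c1,486.5,37),(W2,180+571/2.5,20+273/2.5)]))
print('w1: idx',g(onz(c1,220+642/5,158/5,.031)),'mark foot ctr',g(onz(c1,220+148/5,230/5,.026)),'blade top',g(onz(c1,220+127/5,215/5,.042)),g(onz(c1,220+148/5,272/5,.026)))
print('idx tri',tri([(c1,220+643/5,158/5),(W2,180+246/2.5,20+266/2.5)]))
print('corner tri',tri([(c1,220+560/5,285/5),(W2,180+180/2.5,20+355/2.5)]))
print('mark tri',tri([(c1,249.5,44.5),(W2,187.5,130)]))
E
```

```text
clock: 4.88
eef_pos: [0.5628, -0.201, 0.1909]
tool_rot: [180.0, -0.0, 11.7]
force: [0.3, -0.8, -0.5]
gripper_width: 0.999
finger_force: 0.0
clock: 5.5
eef_pos: [0.5629, -0.2008, 0.1374]
tool_rot: [180.0, 0.0, 41.1]
force: [0.6, -0.8, 0.4]
gripper_width: 0.999
finger_force: 0.0
[ 0.56289681 -0.20081122  0.1374038 ] [1.79996514e+02 5.63366180e-03 4.10648557e+01] [ -0.9  18.5 -17.5   0.  -54.  132. ]
dial tri [ 0.56229011 -0.20213454  0.03964087]
w1: idx [ 0.03192772 -0.01920427  0.031     ] mark foot ctr [0.04111815 0.07103308 0.026     ] blade top [0.04011095 0.07192126 0.042     ] [0.03439696 0.07292478 0.026     ]
idx tri [ 0.6074043  -0.08945501  0.04620942]
corner tri [ 0.58598896 -0.06421448  0.09543809]
mark tri [ 0.63585646 -0.00324422  0.02364934]
```

View pics/w3.png

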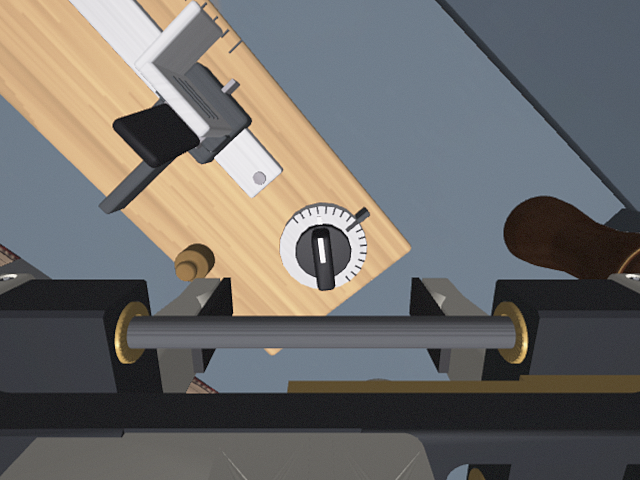

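The picture shows the dial centred at about (323,250), with its pointer line at (322,248) leaning roughly 7° left of the tool axis. I'll turn a last bit, descend and close.

```bash
python3 -m handwheel '[{"fingers":0,"dx":0,"dy":0,"dz":0,"twist":-0.9},{"fingers":0,"dx":0,"dy":0.02,"dz":0.6,"twist":0},{"fingers":-0.4,"dx":0,"dy":0,"dz":0.59,"twist":0},{"fingers":-0.4,"dx":0,"dy":0,"dz":0,"twist":0}]' 10
python3 -m handwheel '[{"fingers":-1,"dx":0,"dy":0,"dz":0,"twist":0},{"fingers":-1,"dx":0,"dy":0,"dz":0,"twist":0},{"fingers":-1,"dx":0,"dy":0,"dz":0,"twist":0},{"fingers":-1,"dx":0,"dy":0,"dz":0,"twist":0}]' 12
```

```text
clock: 6.05
eef_pos: [0.5619, -0.2019, 0.064]
tool_rot: [-179.8, 0.2, 48.1]
force: [-0.2, 0.1, 0.0]
gripper_width: 0.608
finger_force: 0.0
clock: 6.55
eef_pos: [0.5639, -0.2023, 0.0666]
tool_rot: [180.0, -0.0, 48.2]
force: [0.6, -0.1, 0.1]
gripper_width: 0.148
finger_force: 0.0
```

```bash
python3 -m handwheel '[{"fingers":-1,"dx":0,"dy":0,"dz":0,"twist":0},{"fingers":-1,"dx":0,"dy":0,"dz":0,"twist":0},{"fingers":-1,"dx":0,"dy":0,"dz":0,"twist":0.5},{"fingers":-1,"dx":0,"dy":0,"dz":0,"twist":0.8},{"fingers":-1,"dx":0,"dy":0,"dz":0,"twist":0.8}]' 15
python3 -m handwheel '[{"fingers":-1,"dx":0,"dy":0,"dz":0,"twist":0.8},{"fingers":-1,"dx":0,"dy":0,"dz":0,"twist":0.8},{"fingers":-1,"dx":0,"dy":0,"dz":0,"twist":0.8},{"fingers":-1,"dx":0,"dy":0,"dz":0,"twist":0.8},{"fingers":-1,"dx":0,"dy":0,"dz":0,"twist":0.8}]'
```

```text
clock: 7.18
eef_pos: [0.564, -0.2025, 0.0666]
tool_rot: [179.9, -0.0, 31.3]
force: [-1.1, -0.8, 2.8]
gripper_width: 0.135
finger_force: 15.0
clock: 7.8
eef_pos: [0.5643, -0.2037, 0.0666]
tool_rot: [179.9, -0.1, -0.7]
force: [1.2, -9.5, -0.2]
gripper_width: 0.134
finger_force: 15.0
```

```bash
python3 -m handwheel '[{"fingers":-1,"dx":0,"dy":0,"dz":0,"twist":0.8},{"fingers":-1,"dx":0,"dy":0,"dz":0,"twist":0.15},{"fingers":-1,"dx":0,"dy":0,"dz":0,"twist":0},{"fingers":-1,"dx":0,"dy":0,"dz":0,"twist":0}]'
python3 -m handwheel '[{"fingers":0,"dx":0,"dy":0,"dz":0,"twist":0},{"fingers":0,"dx":0,"dy":0,"dz":0,"twist":0},{"fingers":0.2,"dx":0,"dy":0,"dz":-0.8,"twist":0},{"fingers":0.2,"dx":0,"dy":0,"dz":-0.8,"twist":0},{"fingers":0.2,"dx":0,"dy":0,"dz":0,"twist":0}]'
python3 - <<'E'
from h import *
s=robot.observe(); print(s['eef_pos'],s['tool_rot'],s['qpos'].round(1))
im=save('wrist','w4.png'); c=cam('wrist'); np.savez('w4.npz',K=c[0],R=c[1],t=c[2])
cv2.imwrite('pics/w4c.png',cv2.resize(im[0:300,80:480,::-1],(800,600),interpolation=cv2.INTER_CUBIC))
E
```

```text
clock: 8.3
eef_pos: [0.5643, -0.2041, 0.0666]
tool_rot: [179.9, -0.1, -8.1]
force: [1.6, -10.3, 0.0]
gripper_width: 0.136
finger_force: 15.0
clock: 8.93
eef_pos: [0.5661, -0.2023, 0.1663]
tool_rot: [-180.0, -0.4, -8.1]
force: [0.3, -0.2, -0.9]
gripper_width: 0.585
finger_force: 0.0
[ 0.56608554 -0.20232625  0.16634501] [-179.98960137   -0.43897137   -8.10656742] [ -1.   17.  -15.5   0.1 -57.1  82.9]
```

View pics/w4c.png

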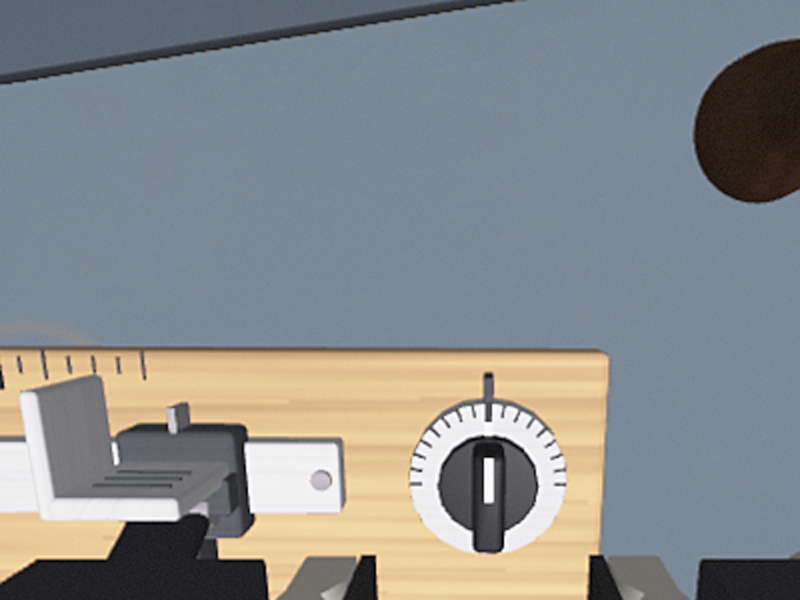

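Dial bar and pointer line (crop 489,480) point straight at the zero post (489,385), so the dial reads zero. Next I take a symmetric view of index and marker.

```bash
python3 -m handwheel '[{"fingers":1,"dx":-0.2,"dy":-0.4,"dz":-0.8,"twist":0},{"fingers":1,"dx":-0.2,"dy":-0.9,"dz":-0.3,"twist":0},{"fingers":1,"dx":-0.2,"dy":-0.9,"dz":0,"twist":0},{"fingers":1,"dx":0,"dy":-0.4,"dz":0,"twist":0},{"fingers":1,"dx":0,"dy":0,"dz":0,"twist":0}]'
python3 - <<'E'
from h import *
s=robot.observe(); print(s['eef_pos'],s['tool_rot'],s['qpos'].round(1))
im=save('wrist','w5.png'); c=cam('wrist'); np.savez('w5.npz',K=c[0],R=c[1],t=c[2])
for t in ('mark','grip_plate','leg'):
    for r in robot.find_in('wrist',t)[:1]: print(t,np.round(r['bbox'],1),r['confidence'])
p=proj(c,w(.03,.025,.03)); print(p)
u=int(np.clip(p[0],120,520));v=int(np.clip(p[1],90,390))
print('crop off',u-120,v-90)
cv2.imwrite('pics/w5c.png',cv2.resize(im[v-90:v+90,u-120:u+120,::-1],(800,600),interpolation=cv2.INTER_CUBIC))
E
```

```text
clock: 9.6
eef_pos: [0.5497, -0.041, 0.227]
tool_rot: [180.0, 0.1, -8.0]
force: [-1.1, 0.3, -0.9]
gripper_width: 0.994
finger_force: 0.0
[ 0.54969104 -0.04100343  0.22697883] [ 1.79989329e+02  8.55319125e-02 -8.00029716e+00] [ 16.1   9.7 -16.6  -0.  -63.8  65.9]
mark [256.6 121.4  23.4  20.5] 0.89
grip_plate [341.3 129.   59.5  52.6] 0.95
leg [340.4 130.4  60.6 148.1] 0.6
[317.19342497 146.62825058]
crop off 197 56
```

View pics/w5c.png

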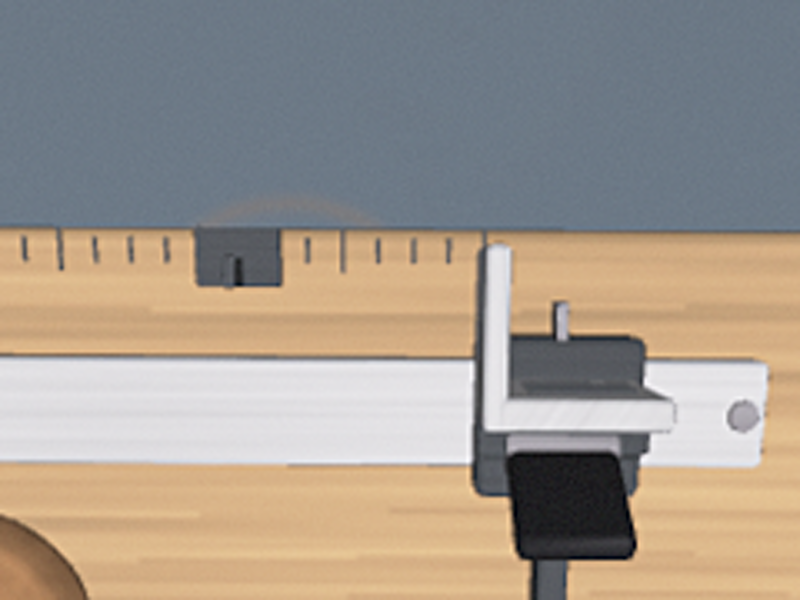

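```bash
cat >> h.py <<'E'
setg([.5829,-.0638],np.radians(-8.2))
E
python3 - <<'E'
from h import *
d=np.load('w5.npz');c=(d['K'],d['R'],d['t'])
f=lambda u,v,z:g(onz(c,197+u/3.333,56+v/3.333,z)).round(4)
print('foot top z26',f(239,258,.026),'z20',f(239,258,.02)); print('blade top .042',f(229,275,.042),' .048',f(229,275,.048))
print('tab .031',f(560,304,.031),f(562,320,.04))
print('corner',f(484,430,.095),'wing',f(497,250,.095),'plate right',f(675,415,.095),'block l/r z46',f(475,492,.046),f(636,492,.046))
print('rail end', f(766,410,.026),'bed edge',f(400,229,.02),'lever top',f(520,555,.086),f(634,555,.086))
E
```

```text
foot top z26 [0.0414 0.0657 0.026 ] z20 [0.0414 0.0666 0.02  ]
blade top .042 [0.0369 0.0663 0.042 ]  .048 [0.037  0.0654 0.048 ]
tab .031 [ 0.0294 -0.0236  0.031 ] [ 0.0255 -0.0232  0.04  ]
corner [0.0031 0.0008 0.095 ] wing [ 0.0429 -0.0013  0.095 ] plate right [ 0.0066 -0.0431  0.095 ] block l/r z46 [-0.0207 -0.0001  0.046 ] [-0.0206 -0.0447  0.046 ]
rail end [-0.0002 -0.0848  0.026 ] bed edge [0.0494 0.0209 0.02  ] lever top [-0.0288 -0.0092  0.086 ] [-0.0288 -0.0373  0.086 ]
```

```bash
python3 -m handwheel '[{"fingers":0.5,"dx":0.53,"dy":0.63,"dz":0,"twist":1},{"fingers":0.5,"dx":0,"dy":0,"dz":0,"twist":1},{"fingers":0.5,"dx":0,"dy":0,"dz":0,"twist":1},{"fingers":0.5,"dx":0,"dy":0,"dz":0,"twist":1},{"fingers":0.5,"dx":0,"dy":0,"dz":0,"twist":1}]'
python3 -m handwheel '[{"fingers":0.5,"dx":0,"dy":0,"dz":0,"twist":1},{"fingers":0.5,"dx":0,"dy":0,"dz":0,"twist":1},{"fingers":0.5,"dx":0,"dy":0,"dz":0,"twist":1},{"fingers":0.5,"dx":0,"dy":0,"dz":0,"twist":1},{"fingers":0.5,"dx":0,"dy":0,"dz":0,"twist":1}]'
python3 -m handwheel '[{"fingers":0.5,"dx":0,"dy":0,"dz":0,"twist":1},{"fingers":0.5,"dx":0,"dy":0,"dz":0,"twist":0},{"fingers":0.5,"dx":0,"dy":0,"dz":0,"twist":0}]'
python3 - <<'E'
from h import *
s=robot.observe(); print(g(s['eef_pos']),s['tool_rot'],s['qpos'].round(1),s['gripper_width']*88)
E
```

```text
clock: 10.42
eef_pos: [0.5759, -0.0859, 0.2275]
tool_rot: [180.0, 0.0, -48.5]
force: [0.2, -0.3, 0.3]
gripper_width: 0.75
finger_force: 0.0
clock: 11.05
eef_pos: [0.5759, -0.0858, 0.2275]
tool_rot: [180.0, -0.0, -88.5]
force: [-0.2, 0.6, 0.0]
gripper_width: 0.748
finger_force: 0.0
clock: 11.42
eef_pos: [0.5761, -0.0852, 0.2278]
tool_rot: [180.0, -0.0, -96.0]
force: [0.5, -1.1, -0.0]
gripper_width: 0.747
finger_force: 0.0
[-0.00366656 -0.02219781  0.2277789 ] [ 1.79984110e+02 -5.30405261e-03 -9.60356702e+01] [ 10.8  12.6 -12.8   0.  -64.6 -16.8] 65.71270358443965
```

```bash
python3 -m handwheel '[{"fingers":0.5,"dx":-0.03,"dy":0,"dz":0.8,"twist":0.27},{"fingers":0.5,"dx":0,"dy":0,"dz":0.8,"twist":0},{"fingers":0.5,"dx":0,"dy":0,"dz":0.45,"twist":0},{"fingers":0.5,"dx":0,"dy":0,"dz":0.43,"twist":0},{"fingers":0.5,"dx":0,"dy":0,"dz":0,"twist":0}]'
python3 - <<'E'
from h import *
s=robot.observe(); print(g(s['eef_pos']),s['tool_rot'],s['force'],s['gripper_width']*88)
E
```

```text
clock: 12.05
eef_pos: [0.575, -0.0832, 0.0773]
tool_rot: [179.8, -0.1, -98.2]
force: [-0.7, 0.2, 0.2]
gripper_width: 0.747
finger_force: 0.0
[-0.00507504 -0.02035881  0.07728293] [ 1.79765720e+02 -6.71805880e-02 -9.82445298e+01] [-0.65771117  0.18758538  0.16874326] 65.7683380755381
```

```bash
python3 -m handwheel '[{"fingers":0.5,"dx":-0.35,"dy":0,"dz":0,"twist":0},{"fingers":0.5,"dx":-0.35,"dy":0,"dz":0,"twist":0},{"fingers":0.5,"dx":-0.35,"dy":0,"dz":0,"twist":0},{"fingers":0.5,"dx":-0.35,"dy":0,"dz":0,"twist":0},{"fingers":0.5,"dx":0,"dy":0,"dz":0,"twist":0}]'
python3 - <<'E'
from h import *
s=robot.observe(); print(g(s['eef_pos']),s['tool_rot'],g(np.r_[s['force'][:2]+O,0]))
a=save('scene','s6.png'); b=save('wrist','w6.png'); t=save('top','t6.png')
c=cam('scene'); print('mark',proj(c,w(.041,.066,.031)),'idx',proj(c,w(.03,.055,.031)),'wingtip',proj(c,w(.045,.077,.095)))
c=cam('top'); p=proj(c,w(0,.06,.05)); print(p)
q=proj(cam('scene'),w(.0,.055,.05)).astype(int); print(q)
A=cv2.resize(a[q[1]-50:q[1]+50,q[0]-67:q[0]+67],(800,600),interpolation=cv2.INTER_CUBIC)
cv2.imwrite('pics/s6c.png',A[:,:,::-1]); np.save('q.npy',q)
E
```

```text
clock: 12.68
eef_pos: [0.5897, 0.0025, 0.0798]
tool_rot: [-179.9, 0.0, -98.2]
force: [0.6, -2.7, 2.0]
gripper_width: 0.75
finger_force: 1.0
[-0.0027454   0.06657823  0.07982413] [-1.79889525e+02  4.12278336e-02 -9.81592240e+01] [ 1.02015328 -2.56800621  0.        ]
mark [352.87057974 238.64072964] idx [352.59848255 242.12788877] wingtip [352.36533285 213.03375881]
[303.36918125 206.69422105]
[343 239]
```

View pics/w6.png

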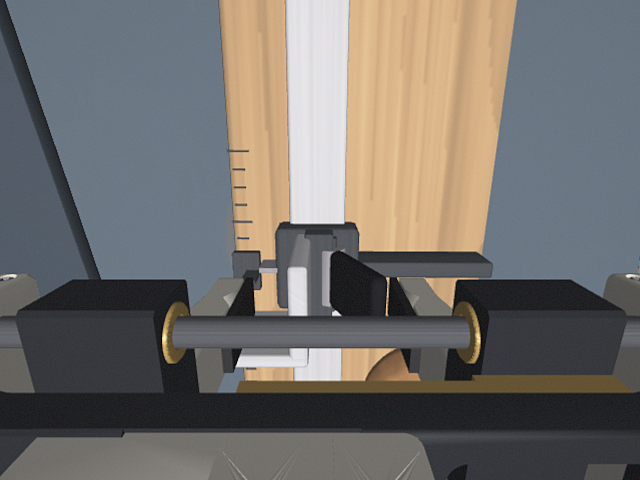

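The wrist view shows the leg drawn along with the wing on the finger, the lever still open at (360,285), the tab at (268,267) and the marker at (247,268). I'll zoom in to compare them.

```bash
python3 - <<'E'
from h import *
im=cv2.imread('pics/w6.png'); cv2.imwrite('pics/w6c.png',cv2.resize(im[225:315,215:335],(800,600),interpolation=cv2.INTER_CUBIC))
E
```

```text
(no output)
```

View pics/w6c.png

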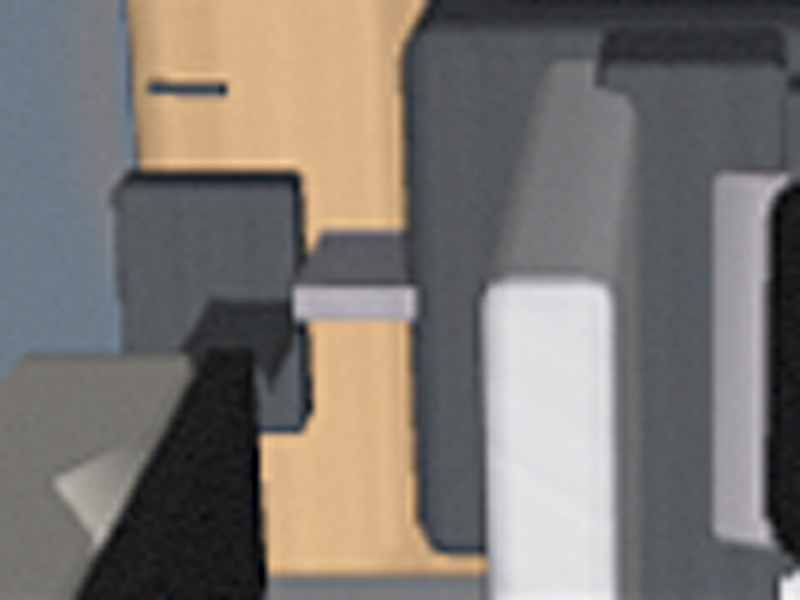

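```bash
python3 - <<'E'
from h import *
c=cam('wrist')  # arm has not moved
f=lambda u,v,z:g(onz(c,215+u/6.667,225+v/6.667,z)).round(4)
print('foot near',f(210,175,.026),'far',f(250,432,.026), 'far z20',f(285,432,.02))
print('blade right base',f(250,300,.026))
for z in(.031,.04,.042,.046): print('tab top near/far',z,f(355,288,z),f(355,318,z))
print('block near/far .046',f(450,15,.046),f(450,550,.046),'wing/plate near edge .095',f(550,280,.095))
s=robot.observe();print(g(s['eef_pos']))
E
```

```text
foot near [0.0402 0.0538 0.026 ] far [0.038 0.078 0.026] far z20 [0.0361 0.0808 0.02  ]
blade right base [0.0373 0.0654 0.026 ]
tab top near/far 0.031 [0.0272 0.0623 0.031 ] [0.0273 0.0651 0.031 ]
tab top near/far 0.04 [0.0257 0.0588 0.04  ] [0.0259 0.0615 0.04  ]
tab top near/far 0.042 [0.0254 0.0581 0.042 ] [0.0255 0.0606 0.042 ]
tab top near/far 0.046 [0.0248 0.0565 0.046 ] [0.0249 0.059  0.046 ]
block near/far .046 [0.0166 0.0343 0.046 ] [0.018  0.0793 0.046 ] wing/plate near edge .095 [0.0058 0.0371 0.095 ]
[-0.00295644  0.06460385  0.07954929]
```

```bash
python3 -m handwheel '[{"fingers":0.5,"dx":-0.07,"dy":0,"dz":0,"twist":0},{"fingers":0.5,"dx":-0.07,"dy":0,"dz":0,"twist":0},{"fingers":0.5,"dx":0,"dy":0,"dz":0,"twist":0},{"fingers":0.5,"dx":0,"dy":0,"dz":0,"twist":0}]'
python3 - <<'E'
from h import *
s=robot.observe(); print(g(s['eef_pos']),s['force'])
im=save('wrist','w7.png'); cv2.imwrite('pics/w7c.png',cv2.resize(im[225:315,215:335,::-1],(800,600),interpolation=cv2.INTER_CUBIC))
E
```

```text
clock: 13.32
eef_pos: [0.5898, 0.0085, 0.0791]
tool_rot: [180.0, 0.0, -98.3]
force: [0.7, -1.9, 1.5]
gripper_width: 0.747
finger_force: 1.1
[-0.00351043  0.07257141  0.07908463] [ 0.71636609 -1.87749445  1.52250807]
```

View pics/w7c.png

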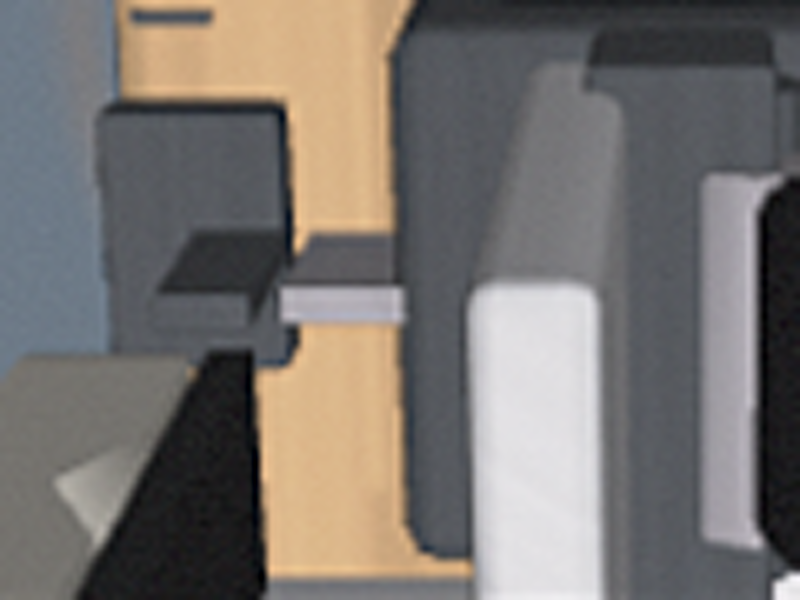

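The blade top (rows 295–325) and the tab top (rows 287–320) now line up within about 1 mm, and the lever is still open. I'll hold, then centre on the leg and squeeze.

```bash
python3 -m handwheel '[{"fingers":0.5,"dx":-0.01,"dy":0,"dz":0,"twist":0},{"fingers":0.5,"dx":0,"dy":0,"dz":0,"twist":0},{"fingers":0.5,"dx":0,"dy":0,"dz":0,"twist":0},{"fingers":0.5,"dx":0,"dy":0,"dz":0,"twist":0}]' 20
python3 -m handwheel '[{"fingers":0.3,"dx":0,"dy":-0.03,"dz":0,"twist":0},{"fingers":0.1,"dx":0,"dy":-0.03,"dz":0,"twist":0},{"fingers":-0.1,"dx":0,"dy":0,"dz":0,"twist":0},{"fingers":-0.3,"dx":0,"dy":0,"dz":0,"twist":0}]' 20
python3 - <<'E'
from h import *
s=robot.observe(); print(g(s['eef_pos']),s['force'],s['gripper_width']*88)
E
```

```text
clock: 13.88
eef_pos: [0.5898, 0.0091, 0.0791]
tool_rot: [180.0, -0.0, -98.3]
force: [1.8, -2.5, -0.8]
gripper_width: 0.751
finger_force: 1.4
clock: 14.38
eef_pos: [0.5932, 0.0086, 0.0791]
tool_rot: [180.0, -0.0, -98.3]
force: [-1.2, -2.4, 1.4]
gripper_width: 0.402
finger_force: 3.1
[-9.78027127e-05  7.31142349e-02  7.91415015e-02] [-1.15859451 -2.40667058  1.44774818] 35.38276466004367
```

```bash
python3 -m handwheel '[{"fingers":-0.5,"dx":0,"dy":0,"dz":0,"twist":0},{"fingers":-0.7,"dx":0,"dy":0,"dz":0,"twist":0},{"fingers":-1,"dx":0,"dy":0,"dz":0,"twist":0},{"fingers":-1,"dx":0,"dy":0,"dz":0,"twist":0},{"fingers":-1,"dx":0,"dy":0,"dz":0,"twist":0}]' 25
python3 -m handwheel '[{"fingers":-1,"dx":0,"dy":0,"dz":0,"twist":0},{"fingers":-1,"dx":0,"dy":0,"dz":0,"twist":0},{"fingers":-1,"dx":0,"dy":0,"dz":0,"twist":0}]' 25
python3 - <<'E'
from h import *
s=robot.observe(); print(g(s['eef_pos']),s['force'],s['gripper_width']*88)
im=save('wrist','w8.png'); cv2.imwrite('pics/w8c.png',cv2.resize(im[210:360,200:400,::-1],(800,600),interpolation=cv2.INTER_CUBIC))
E
```

```text
clock: 15.0
eef_pos: [0.5931, 0.0086, 0.0792]
tool_rot: [180.0, -0.0, -98.3]
force: [-3.4, -2.2, 4.9]
gripper_width: 0.243
finger_force: 26.6
clock: 15.38
eef_pos: [0.5931, 0.0086, 0.0792]
tool_rot: [180.0, -0.0, -98.3]
force: [-3.6, -2.5, 5.2]
gripper_width: 0.244
finger_force: 26.6
[-0.00025504  0.07309086  0.07919828] [-3.56324506 -2.49239208  5.24559739] 21.514992340651638
```

I've gone over the limit of 10 viewed pictures, so the last check is numeric: has the tab shifted relative to the marker since the aligned view?

```bash
python3 - <<'E'
from h import *
a=cv2.imread('pics/w7.png');b=cv2.imread('pics/w8.png')
for n,(x0,y0,x1,y1) in dict(tab=(257,257,280,278),mark=(226,236,262,268),blade=(236,258,256,276)).items():
    r=cv2.matchTemplate(b[y0-15:y1+15,x0-15:x1+15],a[y0:y1,x0:x1],cv2.TM_CCOEFF_NORMED); _,m,_,l=cv2.minMaxLoc(r); print(n,round(m,3),'shift',l[0]-15,l[1]-15)
E
```

```text
tab 0.951 shift 6 0
mark 0.956 shift 5 -1
blade 0.983 shift 6 -1
```

```bash
python3 -c "
from workcell import robot
print(robot.sign_off())"
```

```text
the job is handed in; nothing more can be done
None
```

I handed the job in at about 15.4 s: the dial reads zero, the leg is held about 1 mm or less from the mark, and the lever is squeezed shut (21.5 mm across, about 27 N grip). I viewed 12 pictures, two over the limit of 10, and sign-off gave no verdict.

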